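# Unlatch the power unit and put its battery on charge

### The job

The air helmet's battery is flat. Slide the orange thumb latch on the grey power unit sideways, to the left, so that its sprung green cover pops fully open, lift the yellow battery out, and stand it upright, fully down in the pocket of the black charger, without dropping it. Leave the cover open and do not knock the wax tin, the small wood offcut or the silvery-white spool out of place.

Things in the scene. Friction and masses are not known exactly. Their poses are not given: they have to be found in the camera images.
- power_unit: Grey power unit fixed to the bench, 170 (x) x 84 (y) x 36 (z) mm without its cover. Origin: centre of its underside. Its x axis runs from the latch end (-x) to the hinge end (+x), y is to the left seen from the latch end, z up. The front 73 mm of its top is a flat deck at height 36 mm with the latch; behind it is the battery bay, an open pocket 64 x 46 mm and 30 mm deep centred at x = +34 mm, y = 0 (bay floor at height 6 mm), under the cover.
- latch (a joint): Slide of the orange thumb latch, m. 0 = holding the cover (it may start up to 2 mm along), grows as the latch moves towards the power unit's +y (left seen from the latch end); its stop is at 0.014. The cover is let go at about 0.007. It needs 2 to 4 N and stays where it is left.
- latch_rib (a point): Middle of the upright orange thumb rib on the latch, which moves with it. The rib is 16 (x) x 12 (y) x 15 (z) mm, along the power unit's axes; its top is 7.5 mm above this point and 19 mm above the deck; a 4.5 mm thick foot plate, 24 x 26 mm, is under it on the deck. A steel tongue runs from it along +x to the cover; the cover's front stands 38 mm behind this point, and its top 26 mm above this point.
- cover (a joint): Hinge of the green cover, rad. 0 = shut, 2.0 = fully open at its stop. The cover is a hood open below, 90 (x) x 72 (y) x 36 (z) mm, over the bay; its hinge runs along the power unit's y at x = +78 mm, height 38 mm. When the latch is slid its spring throws it up and back, away from the latch end, in about half a second, and holds it open; open, it reaches up to 125 mm above the bench and 75 mm behind the hinge, and is clear of the space above the bay.
- battery_center (a point): Centre of the loose battery, a box 60 (x) x 42 (y) x 60 (z) mm, about 0.25 kg, yellow above and black below, axes along its sides, z up. At the start it stands in the bay of the power unit, its x along the power unit's x, with 2 mm of play each side; its upper 30 mm stand above the bay's rim, free to be gripped across the 42 mm once the cover is open.
- charger_pocket (a point): Centre of the floor of the charger's pocket, 12 mm above the bench; axes as the charger, z up. The charger is a black block 110 (x) x 90 (y) x 30 (z) mm fixed to the bench; the pocket in its top is 66 (x) x 48 (y) mm, 18 mm deep. The battery goes in upright, its 60 mm side along the pocket's x, either way round; fully down, its centre is 30 mm above this point.
- offcut_block: Loose maple offcut 40 x 50 x 26 mm lying between power unit and charger; origin at the centre of its underside. To be left alone.
- wax_tin: Loose round tin with a dark blue lid, 78 mm across, 36 mm high, behind the work; origin at the centre of its underside. To be left alone.
- alu_adapter: Loose turned aluminium adapter that looks like a silvery-white spool, 64 mm across, 39 mm high, at the left; origin at the centre of its underside. To be left alone.

How it is judged:
On the way, in this order (a step that is already met when the one before it is completed fails the run):
1. the thumb latch is slid sideways (value of joint latch above 0.006 m).
2. the cover has sprung open (value of joint cover above 1.7 rad), for 0.2 s.
3. the battery is lifted clear of the bay (height (world z) of battery_center above 0.08 m), for 0.1 s.
At the end, for the whole second after the job is handed in: The battery stands upright (within 6 degrees) and at rest in the charger's pocket, fully down (within 4 mm) and within 8 mm of the pocket's centre; the cover is open (over 1.7 rad) (z of battery_center in the frame of charger_pocket between 0.026 and 0.034 m and horizontal distance between battery_center and charger_pocket below 0.008 m and angle between battery_center's own z axis and vertical below 0.1 rad and linear speed of battery below 0.02 m/s and value of joint cover above 1.7 rad); the robot touches nothing.
It fails at once if the battery is dropped (out of the fingers more than about 4 cm above its seat) (height (world z) of battery_center above 0.085 m and contact force between the fingers and battery below 0.05 N).
It fails at once if the wood offcut is moved more than 3 cm (distance of offcut_block from where it was at the start of the episode above 0.03 m).
It fails at once if the wax tin is moved more than 3 cm (distance of wax_tin from where it was at the start of the episode above 0.03 m).
It fails at once if the aluminium adapter is moved more than 3 cm (distance of alu_adapter from where it was at the start of the episode above 0.03 m).
It also fails if it takes over 56 s, if anything falls off the work surface, if the arm or the gripper's body presses on something with over 40 N, if the wrist force passes 120 N, or if a joint passes its speed limit or range.

### The arm

A 7-joint arm with a two-finger parallel gripper is mounted at the origin on a cart in front of the work surface, level with it; the furniture and walls round the work are solid. World frame = base frame: x ahead of the robot, y to its left, z up, the work surface at z = 0. Lengths are in m, angles in rad, forces in N, time in s.
With the tool pointing down it reaches from about 0.4 to 0.875 m from the base axis. Payload 6.5 kg.
Tool frame: the origin (TCP) lies midway between the tips of the shut fingers; the grasp point (between the pads) lies 19 mm behind it; z points along the fingers, y is the line along which they close (so a half turn about z gives the same grasp; the last joint's range is limited). The gripper opens to 88 mm and grips with 3 to 60 N. Pads are 18 mm wide; open, the fingers measure 123 mm over their backs; the gripper's body (75 mm by 187 mm) begins 45 mm behind the grasp point.
Start: joints at [1.187, 0.536, -0.004, 1.538, 0.003, 1.067, -0.071], TCP at [0.203, -0.617, 0.239] pointing down, gripper open.
Joint ranges: [-2.7, 2.7], [-0.37, 2.16], [-1.27, 1.26], [0.24, 2.4], [-1.31, 4.45], [0.19, 1.91], [-2.76, 2.76]. Speed limits (rad/s): [2.39, 2.39, 3.14, 3.14, 3.14, 3.14, 3.14].

### API

Orientations are given as a unit quaternion [x, y, z, w].
In Python, from plant import sense, capture, sign_off, spot_in gives the robot as it stands.
- The arm moves only by the shell command python3 -m handwheel 'ROWS'. ROWS is JSON, a list of rows, each a list of 3 entries, a list of its own where there are three numbers: the shift along the world's x, y, z scaled (see below), then the turn, a rotation vector about the world's x, y, z scaled (see below), then the opening, from -1 (shut) to 1 (fully open). In form: [[[dx, dy, dz], [rx, ry, rz], fingers], ...]. A call has 1 to 12 rows; each row shifts and turns the commanded pose from where the row before left it; what a row does not reach is not made up. The controller multiplies each number of a shift by 150 mm and each number of a turn by 1.5 rad. A row lasts 1/10 s, in which the tool goes at most 50 mm and 8.59 degrees, less where a joint would pass 70% of its speed; a pose out of reach is approached as far as the arm can. A call with a number of a shift or a turn outside -1 to 1 is refused whole. A call with a gripper value outside its range is refused whole. The fingers move at their own pace and stop on an object; the grip force is fixed at half the most. Time passes only in rows, so rows that do not move let the fingers close. It gives the time, the measured TCP pose, the force, the opening and the grip force at its end, in the units of the state.
- sense(): the state, without advancing time (a new reading comes with each control period).
- capture(name): name is "scene" or "top" or "wrist"; returns a dict with "frame" (420x560x3 uint8, red, green, blue), "depth" (420x560 float32, m along the optical axis (not along the pixel's ray), 0 where there is no reading), "vertical_fov" (degrees; the focal length in pixels is half the picture's height over the tangent of half this angle, whatever the lens; pixels are square), "cx", "cy" (the principal point, pixels), "rvec" (rotation vector, rad) and "tvec" (3), from world to camera coordinates, as OpenCV has them. Camera axes: x right, y down, z forward; pixel columns grow to the right and rows downward; lengths in m; the calibration is good to about 2 mm. A picture is of the moment at which its call begins.
- sign_off(): hands the job in; it is judged then, once.
Trained networks look in the newest picture that a camera, given by its name, has taken for a name from the list of things; names that differ only in an ending like _2 or _b are one class to them, and where a whole thing is asked for, a point or a joint stands for the part that bears it (a point fixed in the world has none). Each returns a list of dicts, best first, with "p" (0 to 1); they miss things now and then, are a little off and sometimes report something else, mostly with a low value. They report only what shows in the picture. A call takes as long as a camera call.
- spot_in(camera, query): "box" ([centre column, centre row, width, height] in pixels, round what is visible of it).
The state is a dict: "clock": time; "joint_pos": joint angles; "dq": joint speeds; "tau": joint torques, N m; "eef_pos": TCP position; "orientation": TCP orientation; "contact_force": force on the tool from outside, world axes, zero at the start; "ft_torque": the same for the moment, N m; "finger_gap": finger opening in m; "grip_force": force on a finger pad.
Only numpy, scipy, OpenCV 4.12 (cv2) and the standard library are available. Lean on these libraries where they do the work, as an engineer would, in place of code of your own. Each camera call takes 0.05 s, during which the arm holds its last target. There are 200 camera calls.

## Working session

There is one attempt and no reset: what is moved stays moved. The work goes in short steps, Python scripts to look and compute and a shell command to move; the robot and the scene stay as the last step left them, time stands still between calls to the robot, and variables do not carry over. Pictures are saved under pics/ and viewed, at most 10 in all, crops included, and the job is handed in when it is done.

```bash
mkdir -p pics; cat > h.py <<'E'
import numpy as np, cv2
from plant import sense, capture, sign_off, spot_in
def cam(name):
    c=capture(name); R=cv2.Rodrigues(np.array(c['rvec'],float))[0]; t=np.array(c['tvec'],float)
    d=c['depth']; f=d.shape[0]/2/np.tan(np.radians(c['vertical_fov'])/2)
    v,u=np.mgrid[:d.shape[0],:d.shape[1]]
    P=np.stack([(u-c['cx'])/f*d,(v-c['cy'])/f*d,d],-1)
    c['W']=(P-t)@R   # R^T(P-t)
    c['W'][d==0]=np.nan
    c['R'],c['t'],c['f']=R,t,f
    return c
def save(c,n): cv2.imwrite('pics/'+n,c['frame'][:,:,::-1])
E
python3 - <<'E'
from h import *
np.set_printoptions(precision=4,suppress=True)
for n in('top','scene'):
    c=cam(n); save(c,n+'1.png'); np.savez(n+'1.npz',W=c['W'],F=c['frame'])
    print(n,'cam pos',-c['R'].T@c['t'])
    for q in('power_unit','latch_rib','cover','battery_center','charger_pocket','offcut_block','wax_tin','alu_adapter'):
        for r in spot_in(n,q)[:2]:
            b=np.array(r['box']); u,v=int(b[0]),int(b[1]); print(q,round(r['p'],2),b.round(),c['W'][min(v,419),min(u,559)])
s=sense(); print(s['clock'],s['eef_pos'],s['orientation'],s['finger_gap'])
E
```

```text
top cam pos [0.4379 0.1277 1.0609]
power_unit 0.73 [248. 242.  42.  71.] [0.5266 0.1881 0.0725]
latch_rib 0.55 [243. 258.  13.  19.] [0.4889 0.1995 0.0555]
cover 0.65 [248. 229.  35.  43.] [0.5604 0.1871 0.0735]
battery_center 0.6 [241. 256.   7.  21.] [0.4944 0.2057 0.0404]
charger_pocket 0.73 [387. 253.  46.  53.] [ 0.5156 -0.1679  0.0087]
offcut_block 0.68 [306. 263.  20.  16.] [0.4828 0.0438 0.0266]
wax_tin 0.62 [306. 172.  32.  32.] [0.7135 0.0496 0.0411]
scene cam pos [-0.0125  0.4549  0.8918]
power_unit 0.77 [264. 254.  61.  80.] [0.5148 0.2019 0.0522]
latch_rib 0.6 [272. 263.  16.  22.] [0.4862 0.1994 0.0557]
cover 0.85 [258. 236.  44.  45.] [0.5511 0.1973 0.078 ]
charger_pocket 0.65 [390. 203.  57.  48.] [ 0.5221 -0.168   0.0141]
offcut_block 0.57 [330. 247.  22.  28.] [0.473  0.0528 0.0292]
wax_tin 0.94 [283. 181.  30.  35.] [0.7064 0.0482 0.0412]
alu_adapter 0.78 [179. 305.  29.  32.] [0.4979 0.4131 0.0378]
0.9 [ 0.2031 -0.6174  0.2387] [ 0.9874  0.1582 -0.      0.    ] 0.08812668821334886
```

```bash
python3 - <<'E'
from h import *
np.set_printoptions(precision=4,suppress=True)
a=np.load('top1.npz'); b=np.load('scene1.npz')
A=cv2.resize(a['F'][140:320,160:430],None,fx=1.45,fy=1.45); B=cv2.resize(b['F'][150:330,150:430],None,fx=1.4,fy=1.4)
h=min(len(A),len(B)); cv2.imwrite('pics/c1.png',np.hstack([A[:h],B[:h]])[:,:,::-1])
def rect(P,n):
    P=P.reshape(-1,3)
    r=cv2.minAreaRect((P[:,:2]*1000).astype(np.float32)); print(n,len(P),np.round(r[0],1),np.round(r[1],1),round(r[2],1),'z',np.median(P[:,2]).round(4))
for nm,d in(('top',a),('scene',b)):
    W=d['W'];X,Y,Z=W[...,0],W[...,1],W[...,2]
    pu=(X>.38)&(X<.68)&(Y>.1)&(Y<.29); ch=(X>.4)&(X<.64)&(Y<-.08)&(Y>-.28)
    print(nm)
    rect(W[pu&(Z>.066)&(Z<.09)],'cover'); rect(W[pu&(Z>.026)&(Z<.09)],'unit')
    rect(W[pu&(Z>.03)&(Z<.042)],'deck')
    rect(W[pu&(Z>.048)&(Z<.062)&(X<.52)],'rib')
    rect(W[ch&(Z>.023)&(Z<.045)],'charger'); rect(W[ch&(Z>.005)&(Z<.02)&(abs(X-.52)<.04)&(abs(Y+.167)<.04)],'pocket')
    F=d['F'].astype(int); o=(F[...,0]>170)&(F[...,1]>60)&(F[...,1]<150)&(F[...,2]<70)&pu
    rect(W[o],'orange'); rect(W[o&(Z>.048)],'orange hi')
    g=(F[...,1]>F[...,0]+25)&(F[...,1]>F[...,2]+15)&pu; rect(W[g],'green'); rect(W[g&(Z>.066)],'green top')
E
```

```text
top
cover 1105 [567.5 190.6] [72.1 90.1] 85.4 z 0.0743
unit 2856 [500.7 190.5] [189.4 236.4] 87.5 z 0.0382
deck 1023 [501.1 188.7] [180.9 234.6] 85.5 z 0.0358
rib 63 [504.9 189.9] [28.2 61.4] 51.0 z 0.0519
charger 1112 [ 503.9 -188. ] [165.9 187.3] 85.2 z 0.0297
pocket 459 [ 520.9 -166.6] [66.2 44.8] 10.3 z 0.0121
orange 30 [482.6 198.5] [25.4 21.7] 85.0 z 0.0476
orange hi 15 [482.4 201.2] [10.5  9.7] 24.5 z 0.0554
green 999 [566.8 190.6] [71.9 89.4] 85.4 z 0.0741
green top 966 [567.  190.5] [71.9 89. ] 85.3 z 0.0742
scene
cover 1067 [566.4 189.6] [72.9 92.2] 85.6 z 0.0753
unit 3503 [497.8 189.5] [189.6 234.1] 86.8 z 0.0381
deck 1157 [481.5 174.9] [175.8 237.1] 75.6 z 0.0367
rib 92 [505.5 189.8] [30.4 62.2] 49.5 z 0.0529
charger 960 [ 502.  -188.7] [162.1 184.1] 85.3 z 0.0309
pocket 283 [ 522.1 -156.1] [61.9 73.8] 13.0 z 0.0137
orange 25 [484.4 201.3] [17.1 22.7] 18.6 z 0.0416
orange hi 0 [0. 0.] [0. 0.] 0.0 z nan
green 965 [565.2 191.5] [69.7 88.2] 84.5 z 0.0753
green top 944 [565.2 191.5] [69.7 88.2] 84.5 z 0.0753
  return _methods._mean(a, axis=axis, dtype=dtype,
  ret = ret.dtype.type(ret / rcount)
```

View pics/c1.png

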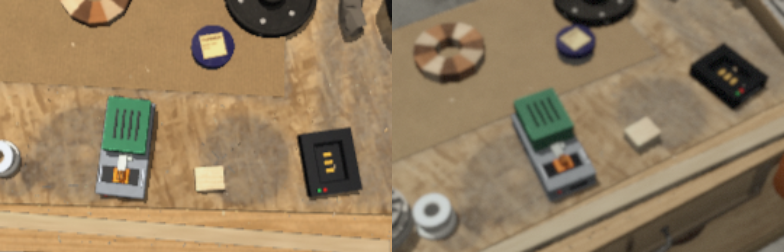

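The crops show the unit (left image, about (125,148), yaw about -5°), its latch rib at (122,176) and the charger at (330,162), turned slightly left. I'll start the transit now and refine the charger pose afterwards.

```bash
python3 -m handwheel '[[[0.15,0.27,0],[0,0,-0.0884],-1],[[0.15,0.27,0],[0,0,-0.0884],-1],[[0.15,0.27,0],[0,0,-0.0884],-1],[[0.15,0.27,0],[0,0,0],-1],[[0.15,0.27,0],[0,0,0],-1],[[0.15,0.27,0],[0,0,0],-1],[[0.15,0.27,0],[0,0,0],-1],[[0.15,0.27,0],[0,0,0],-1],[[0.15,0.27,0],[0,0,0],-1],[[0.15,0.27,0],[0,0,0],-1],[[0.15,0.27,0],[0,0,0],-1],[[0.15,0.27,0],[0,0,0],-1]]'
python3 - <<'E'
from h import *
a=np.load('top1.npz')
W=a['W'];X,Y,Z=W[...,0],W[...,1],W[...,2]
ch=(X>.42)&(X<.62)&(Y<-.09)&(Y>-.25)
def rect(m,n):
    # largest connected component
    k,l,st,_=cv2.connectedComponentsWithStats(m.astype(np.uint8)); i=1+np.argmax(st[1:,4])
    P=W[l==i]; r=cv2.minAreaRect((P[:,:2]*1000).astype(np.float32)); print(n,len(P),np.round(r[0],1),np.round(r[1],1),round(r[2],1),P[:,2].mean())
rect(ch&(Z>.022)&(Z<.045),'ch'); rect(ch&(Z>.004)&(Z<.02)&(abs(X-.52)<.045)&(abs(Y+.167)<.04),'po'); rect(ch&(Z>.02)&(Z<.045),'ch2')
F=a['F'].astype(int);rect((F.sum(2)<150)&ch,'dark')
pu=(X>.38)&(X<.68)&(Y>.1)&(Y<.29)
rect(pu&(Z>.02)&(Z<.09),'unit'); rect(pu&(Z>.028)&(Z<.09),'unit2')
E
```

```text
clock: 2.1
eef_pos: [0.4739, -0.1298, 0.2391]
orientation: [0.999, -0.04, 0.0, 0.0]
contact_force: [0.2, -0.3, -0.9]
finger_gap: 0.0006
grip_force: 0.0
ch 1113 [ 520.2 -164. ] [109.8  91.7] 9.6 0.029577248542443476
po 459 [ 520.9 -166.6] [66.2 44.8] 10.3 0.01211459024085362
ch2 1129 [ 520. -164.] [110.2  91.7] 9.6 0.029455409702260262
dark 1435 [ 517.8 -163.5] [107.9  89.9] 9.5 0.024359848850893987
unit 2299 [533.5 193.6] [ 84.4 172.2] 85.4 0.05531215507784725
unit2 2278 [534.5 193.6] [ 84.4 170.2] 85.2 0.05559966273341795
```

```bash
python3 -m handwheel '[[[0.006,0.248,0],[0,0,0],-1],[[0.006,0.248,0],[0,0,0],-1],[[0.006,0.248,0],[0,0,0],-1],[[0.006,0.248,0],[0,0,0],-1],[[0.006,0.248,0],[0,0,0],-1],[[0.006,0.248,0],[0,0,0],-1],[[0.006,0.248,0],[0,0,0],-1],[[0.006,0.248,0],[0,0,0],-1],[[0,0,-0.25],[0,0,0],-1],[[0,0,-0.25],[0,0,0],-1],[[0,0,-0.2],[0,0,0],-1],[[0,0,0],[0,0,0],-1]]'
python3 - <<'E'
from h import *
c=cam('wrist'); save(c,'w1.png'); W=c['W']
for q in('latch_rib','cover','power_unit'):
    for r in spot_in('wrist',q)[:2]: print(q,round(r['p'],2),np.round(r['box']))
X,Y,Z=[W[...,i] for i in range(3)]; F=c['frame'].astype(int)
m=(F[...,0]>150)&(F[...,2]<90)&(F[...,0]>F[...,1]*1.4)&(X>.44)&(X<.54)&(Y>.15)&(Y<.25)&(Z>.035)&(Z<.07)
for lo in(.036,.051):
    P=W[m&(Z>lo)]; print(len(P)); 
    if len(P)>3: r=cv2.minAreaRect((P[:,:2]*1000).astype(np.float32)); print(np.round(r[0],1),np.round(r[1],1),r[2],np.median(P[:,2]),np.median(P,0))
E
```

```text
clock: 3.3
eef_pos: [0.4777, 0.1651, 0.1306]
orientation: [0.999, -0.04, -0.003, 0.001]
contact_force: [-0.2, -0.5, 0.5]
finger_gap: 0.0006
grip_force: 0.0
latch_rib 0.83 [232. 201.  32.  59.]
latch_rib 0.28 [ 14. 193.  29.  65.]
cover 0.62 [218.  93. 132. 170.]
power_unit 0.79 [221. 129. 138. 247.]
591
[483.7 198.1] [27.  23.9] 85.30630493164062 0.04160270577682445 [0.48212067 0.19488177 0.04160271]
212
[483.9 197.3] [12.1 15.3] 84.33454895019531 0.05506778178224194 [0.48313627 0.19663831 0.05506778]
```

View pics/w1.png

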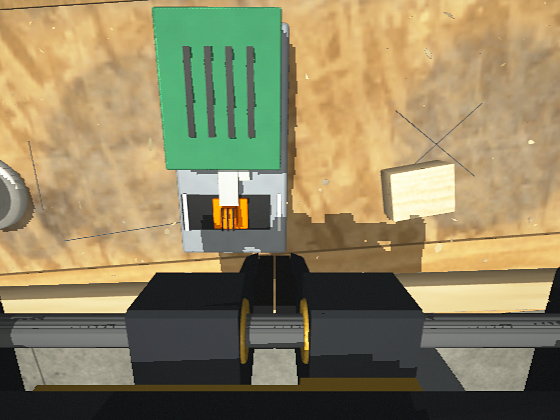

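The wrist view shows the orange rib at (232,215), with the tool to its right and short of it. It measures (0.484, 0.1975), which agrees with the top view, so I'm descending beside it.

```bash
python3 -m handwheel '[[[0.02,0.01,-0.2],[0,0,0],-1],[[0.02,0.01,-0.2],[0,0,0],-1],[[0,0,-0.12],[0,0,0],-1],[[0,0,0],[0,0,0],-1],[[0,0,0],[0,0,0],-1]]'
```

```text
clock: 4.0
eef_pos: [0.4873, 0.1695, 0.0571]
orientation: [0.999, -0.04, 0.001, -0.0]
contact_force: [1.0, -0.2, -0.8]
finger_gap: 0.0004
grip_force: 0.0
```

```bash
python3 -m handwheel '[[[-0.025,0,-0.04],[0,0,0],-1],[[0,0,-0.04],[0,0,0],-1],[[0,0,0],[0,0,0],-1],[[0,0,0],[0,0,0],-1]]'
```

```text
clock: 4.4
eef_pos: [0.4826, 0.1692, 0.0439]
orientation: [0.999, -0.04, 0.0, -0.0]
contact_force: [0.2, -0.7, 0.5]
finger_gap: 0.0006
grip_force: 0.0
```

```bash
python3 -m handwheel '[[[0.001,0.025,0],[0,0,0],-1],[[0.001,0.025,0],[0,0,0],-1],[[0.002,0.025,0],[0,0,0],-1],[[0.002,0.025,0],[0,0,0],-1],[[0,0,0],[0,0,0],-1],[[0,0,0],[0,0,0],-1]]'
python3 - <<'E'
from h import *
c=cam('wrist'); save(c,'w2.png')
print(sense()['eef_pos'])
E
```

```text
clock: 5.0
eef_pos: [0.4834, 0.1847, 0.0437]
orientation: [0.999, -0.04, 0.0, -0.0]
contact_force: [-0.1, -0.8, 0.3]
finger_gap: 0.0003
grip_force: 0.0
[0.48337893 0.18452675 0.04367701]
```

View pics/w2.png

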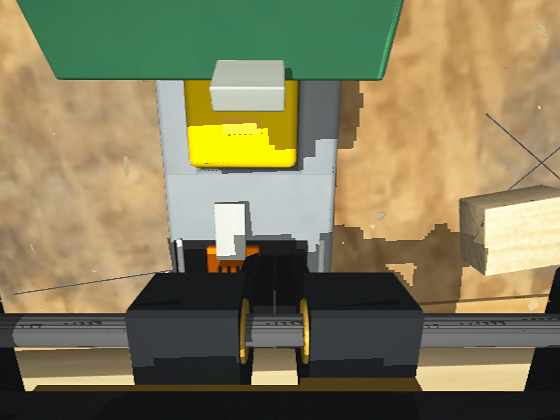

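The cover has sprung up and the yellow battery shows at (243,125). The rib has moved left, to (232,258). I'm backing off, raising and opening the gripper over the bay.

```bash
python3 -m handwheel '[[[0,-0.04,0],[0,0,0],-1],[[0,0,0.2],[0,0,0],-1],[[0,0,0.25],[0,0,0],-1],[[0,0.08,0.25],[0,0,0],1],[[0.1,0,0],[0,0,0],1],[[0.1,0,0],[0,0,0],1],[[0.1,0,0],[0,0,0],1],[[0,0,0],[0,0,0],1],[[0,0,0],[0,0,0],1]]'
python3 - <<'E'
from h import *
c=cam('wrist'); save(c,'w3.png'); t=cam('top'); t2=cam('scene')
for n,c in(('w',c),('t',t),('s',t2)):
    W=c['W'];X,Y,Z=[W[...,i] for i in range(3)]; F=c['frame'].astype(int)
    m=(F[...,0]>120)&(F[...,1]>100)&(F[...,2]<80)&(X>.5)&(X<.64)&(Y>.12)&(Y<.26)&(Z>.058)&(Z<.075)
    P=W[m]; print(n,len(P))
    if len(P)>5: r=cv2.minAreaRect((P[:,:2]*1000).astype(np.float32)); print(np.round(r[0],1),np.round(r[1],1),r[2],np.median(P[:,2]))
print(sense()['eef_pos'],sense()['finger_gap'])
E
```

```text
clock: 5.95
eef_pos: [0.5278, 0.1897, 0.1484]
orientation: [0.999, -0.04, -0.0, 0.0]
contact_force: [-0.5, 0.1, -0.3]
finger_gap: 0.0465
grip_force: 0.0
w 4873
[567.4 190.1] [42.3 59.1] 85.33380889892578 0.06580734302944237
t 0
s 74
[564.2 203.7] [68.2 32.2] 22.652786254882812 0.06403725825040144
[0.52747331 0.19009615 0.14851302] 0.058221518641899096
```

View pics/w3.png

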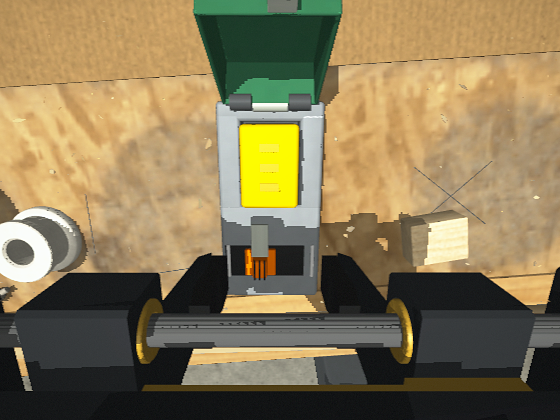

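The cover is fully open behind the hinge at (270,105). The battery at (269,165) sits squarely with the tool, and its centre measures (0.5674, 0.190). I'm moving over it and down.

```bash
python3 -m handwheel '[[[0.125,0,0],[0,0,0],1],[[0.125,0,0],[0,0,0],1],[[0,0,0],[0,0,0],1],[[0,0,-0.2],[0,0,0],1],[[0,0,-0.2],[0,0,0],1],[[0,0,-0.15],[0,0,0],1],[[0,0,-0.07],[0,0,0],1],[[0,0,0],[0,0,0],1],[[0,0,0],[0,0,0],1]]'
```

```text
clock: 7.0
eef_pos: [0.5661, 0.1906, 0.0566]
orientation: [0.999, -0.04, 0.0, -0.0]
contact_force: [0.8, -0.8, 0.8]
finger_gap: 0.088
grip_force: 0.0
```

```bash
python3 -m handwheel '[[[0,0,-0.07],[0,0,0],1],[[0,0,-0.04],[0,0,0],1],[[0,0,0],[0,0,0],1],[[0,0,0],[0,0,0],-1],[[0,0,0],[0,0,0],-1],[[0,0,0],[0,0,0],-1],[[0,0,0],[0,0,0],-1],[[0,0,0],[0,0,0],-1],[[0,0,0],[0,0,0],-1],[[0,0,0],[0,0,0],-1]]'
```

```text
clock: 8.0
eef_pos: [0.566, 0.1903, 0.0393]
orientation: [0.999, -0.04, 0.0, -0.0]
contact_force: [-1.1, 0.6, -0.2]
finger_gap: 0.042
grip_force: 30.0
```

```bash
python3 -m handwheel '[[[0,0,0.05],[0,0,0],-1],[[0,0,0.1],[0,0,0],-1],[[0,0,0.15],[0,0,0],-1],[[0,0,0.15],[0,0,0],-1],[[0,0,0.15],[0,0,0],-1],[[0,0,0.15],[0,0,0],-1],[[0,0,0],[0,0,0],-1],[[0,0,0],[0,0,0],-1]]'
```

```text
clock: 8.8
eef_pos: [0.566, 0.1901, 0.1521]
orientation: [0.999, -0.04, 0.0, -0.0]
contact_force: [0.4, 0.7, -2.6]
finger_gap: 0.0415
grip_force: 30.0
```

```bash
python3 -m handwheel '[[[-0.042,-0.12,0],[0,0,0.0165],-1],[[-0.084,-0.233,0],[0,0,0.0165],-1],[[-0.084,-0.233,0],[0,0,0.0165],-1],[[-0.084,-0.233,0],[0,0,0.0165],-1],[[-0.084,-0.233,0],[0,0,0.0165],-1],[[-0.084,-0.233,0],[0,0,0.0165],-1],[[-0.084,-0.233,0],[0,0,0.0165],-1],[[-0.084,-0.233,0],[0,0,0.0165],-1],[[-0.084,-0.233,0],[0,0,0.0165],-1],[[-0.084,-0.233,0],[0,0,0.0165],-1],[[-0.042,-0.12,0],[0,0,0],-1],[[0,0,0],[0,0,0],-1]]'
cat > m.py <<'E'
from h import *
import sys
c=cam('wrist'); save(c,sys.argv[1]); W=c['W'];X,Y,Z=[W[...,i] for i in range(3)]; F=c['frame'].astype(int)
ch=(X>.42)&(X<.62)&(Y<-.09)&(Y>-.25)
def rect(m,n):
    k,l,st,_=cv2.connectedComponentsWithStats(m.astype(np.uint8)); 
    if k<2: return print(n,'none')
    i=1+np.argmax(st[1:,4]); P=W[l==i]; r=cv2.minAreaRect((P[:,:2]*1000).astype(np.float32)); print(n,len(P),np.round(r[0],1),np.round(r[1],1),round(r[2],1),P[:,2].mean())
rect(ch&(Z>.025)&(Z<.035),'top'); rect(ch&(Z>.006)&(Z<.017)&(abs(X-.52)<.045)&(abs(Y+.165)<.038),'pocket floor')
m=(F[...,0]>120)&(F[...,1]>100)&(F[...,2]<80)&(Z>.1)&(Z<.25)
rect(m,'battery yellow')
s=sense();print(s['eef_pos'],s['orientation'])
E
python3 m.py w4.png
```

```text
clock: 10.0
eef_pos: [0.4375, -0.1634, 0.1505]
orientation: [0.997, 0.081, -0.002, 0.0]
contact_force: [0.2, 0.7, -3.0]
finger_gap: 0.0418
grip_force: 30.0
top 11707 [ 518.7 -165.6] [110.5  90.4] 9.8 0.02983774987608937
pocket floor 4865 [ 518.7 -165.7] [66.3 48.3] 9.7 0.012075341140586926
battery yellow 10282 [ 449.4 -161.2] [39.9 42.5] 9.1 0.17492088848308904
[ 0.4385651  -0.16131331  0.15069358] [ 9.96618543e-01  8.21594295e-02 -1.09212071e-03 -3.40808987e-04]
```

View pics/w4.png

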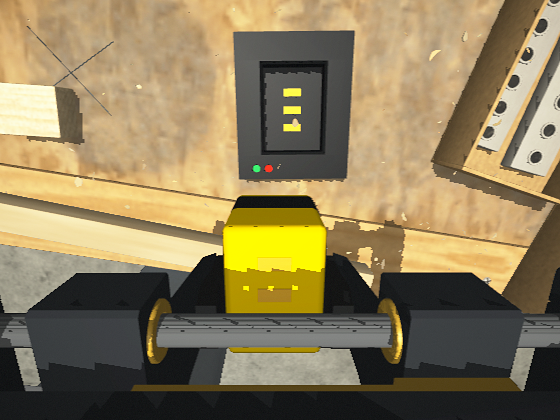

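The pocket shows at (293,107), measuring (0.5187, -0.1657) with yaw 9.7°. The battery is held straight at (275,270). I'm moving above the pocket.

```bash
python3 -m handwheel '[[[0.1,-0.01,0],[0,0,0],-1],[[0.2,-0.01,0],[0,0,0],-1],[[0.15,-0.01,0],[0,0,0.002],-1],[[0.075,0,0],[0,0,0],-1],[[0,0,-0.1],[0,0,0],-1],[[0,0,-0.15],[0,0,0],-1],[[0,0,-0.15],[0,0,0],-1],[[0,0,-0.07],[0,0,0],-1],[[0,0,0],[0,0,0],-1],[[0,0,0],[0,0,0],-1],[[0,0,0],[0,0,0],-1]]'
python3 m.py w5.png
```

```text
clock: 11.15
eef_pos: [0.5195, -0.1649, 0.0822]
orientation: [0.996, 0.085, 0.001, 0.0]
contact_force: [0.3, 0.0, -2.0]
finger_gap: 0.0422
grip_force: 30.0
top 8512 [ 538.8 -161.9] [69.2 90.4] 9.7 0.02985486441669248
pocket floor 653 [ 544.7 -161.1] [ 6.7 48.4] 9.7 0.011944846893839964
battery yellow 9246 [ 531.3 -162.6] [39.6 42.4] 10.1 0.10851066161609535
[ 0.51949094 -0.164997    0.08227601] [9.96367036e-01 8.51579254e-02 8.70924627e-04 3.14559181e-04]
```

View pics/w5.png

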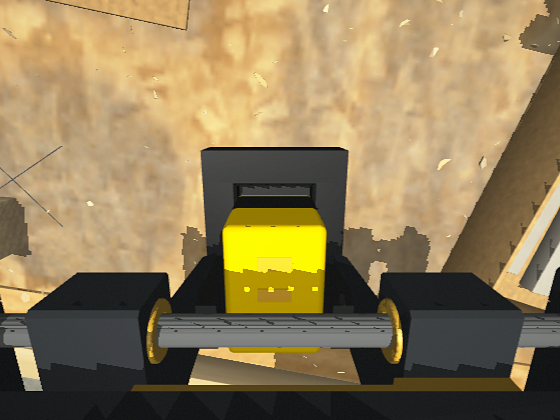

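The battery at (274,270) lines up with the pocket slot at (275,190) and is about 2 mm too far ahead. I'll nudge it and enter slowly.

```bash
python3 -m handwheel '[[[-0.015,-0.007,0],[0,0,0],-1],[[0,0,0],[0,0,0],-1],[[0,0,-0.05],[0,0,0],-1],[[0,0,-0.05],[0,0,0],-1],[[0,0,-0.03],[0,0,0],-1],[[0,0,-0.03],[0,0,0],-1],[[0,0,0],[0,0,0],-1],[[0,0,0],[0,0,0],-1]]'
```

```text
clock: 12.0
eef_pos: [0.5164, -0.1659, 0.0571]
orientation: [0.996, 0.085, -0.0, -0.0]
contact_force: [0.3, -0.4, -3.4]
finger_gap: 0.0419
grip_force: 30.0
```

```bash
python3 -m handwheel '[[[0.004,0,-0.025],[0,0,0],-1],[[0,0,-0.025],[0,0,0],-1],[[0,0,-0.02],[0,0,0],-1],[[0,0,0],[0,0,0],-1],[[0,0,0],[0,0,0],-1]]'
```

```text
clock: 12.5
eef_pos: [0.517, -0.1659, 0.0466]
orientation: [0.996, 0.085, -0.0, -0.0]
contact_force: [0.7, -0.4, -3.3]
finger_gap: 0.0416
grip_force: 30.0
```

Still 1–2 mm above the floor, with no contact.

```bash
python3 -m handwheel '[[[0,0,-0.007],[0,0,0],-1],[[0,0,-0.004],[0,0,0],-1],[[0,0,0],[0,0,0],-1],[[0,0,0],[0,0,0],-1]]'
```

```text
clock: 12.9
eef_pos: [0.5172, -0.166, 0.0453]
orientation: [0.996, 0.085, 0.0, 0.0]
contact_force: [-0.0, 1.0, -0.1]
finger_gap: 0.0416
grip_force: 30.0
```

The battery's weight has come off the wrist, so it's on the floor. Releasing and rising.

```bash
python3 -m handwheel '[[[0,0,0],[0,0,0],1],[[0,0,0],[0,0,0],1],[[0,0,0],[0,0,0],1],[[0,0,0],[0,0,0],1],[[0,0,0],[0,0,0],1],[[0,0,0.1],[0,0,0],1],[[0,0,0.2],[0,0,0],1],[[0,0,0.25],[0,0,0],1],[[-0.2,0,0.1],[0,0,0],1],[[-0.2,0,0],[0,0,0],1],[[0,0,0],[0,0,0],1],[[0,0,0],[0,0,0],1]]'
python3 - <<'E'
from h import *
c=cam('wrist'); save(c,'w6.png'); W=c['W'];X,Y,Z=[W[...,i] for i in range(3)]; F=c['frame'].astype(int)
m=(F[...,0]>120)&(F[...,1]>100)&(F[...,2]<80)&(X>.46)&(X<.58)&(Y<-.1)&(Y>-.23)&(Z>.066)&(Z<.085)
P=W[m]; r=cv2.minAreaRect((P[:,:2]*1000).astype(np.float32)); print(len(P),r,np.percentile(P[:,2],[2,50,98]))
A=np.c_[P[:,:2],np.ones(len(P))]; print('tilt',np.linalg.lstsq(A,P[:,2],rcond=None)[0][:2])
t=cam('scene'); save(t,'s2.png')
T=cv2.resize(t['frame'][150:330,150:430],None,fx=1.43,fy=1.43); w=cv2.resize(c['frame'],(343,257)); cv2.imwrite('pics/c2.png',np.hstack([T[:257],w])[:,:,::-1])
E
```

```text
clock: 14.1
eef_pos: [0.4573, -0.1662, 0.1436]
orientation: [0.996, 0.085, 0.001, 0.0]
contact_force: [0.2, -0.3, -0.1]
finger_gap: 0.088
grip_force: 0.0
5731 ((518.713134765625, -165.60110473632812), (59.013648986816406, 42.21873474121094), 9.601102828979492) [0.0697249  0.07186543 0.07332409]
tilt [-0.00242856 -0.00537929]
```

View pics/c2.png

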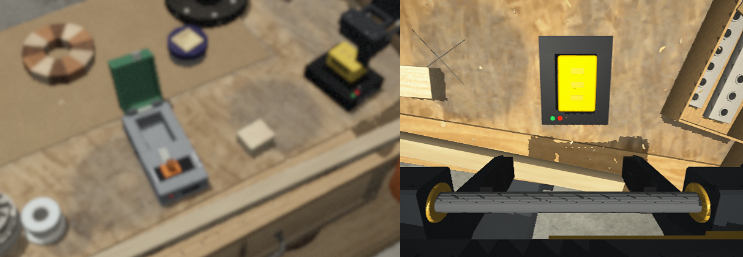

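The battery stands in the pocket at (577,83) with its top at 72 mm, so it is fully down, centred and level. The cover is open at (135,75) and nothing else was disturbed.

```bash
python3 -c "from plant import sign_off; print(sign_off())"
```

```text
the job is handed in; nothing more can be done
None
```

I handed the job in at about 14 s: the battery stands upright and fully down in the charger pocket, the cover is open, and the tin, offcut and spool look undisturbed; the hand-in returned no verdict.

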